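# Bring the marked spot of a project box under the drill bit

### The job

Slide the aluminium project box along the bench, without lifting it off, until the cross drawn on its lid lies straight below the tip of the drill bit (the tip over the inside of the drawn circle), with the box's long sides parallel to the drill stand's arm. Then let go of it and leave it lying flat there. Do not bump the drill stand, and leave the solder spool, the blue case and the tape roll where they are.

Things in the scene. Friction and masses are not known exactly. Their poses are not given: they have to be found in the camera images.
- case_center (a point): Centre (half-way up) of the loose project box: a closed plain aluminium box lying flat on the bench, 190 mm long (x), 58 mm wide (y), 26 mm high (z up), 0.2 to 0.4 kg, screws in the lid's corners. The marked end is its +x end, which at the start points roughly to the robot's right, towards the drill stand.
- mark (a point): The drawn mark on the box's lid: a thin black cross with 26 mm lines and a circle of 14 mm diameter round its middle. The point is the middle of the cross, on the lid's top face: 60 mm from the box's centre along its +x, 8 mm along its +y, 13 mm above the centre. Axes as the box.
- press: Fixed drill stand: grey foot, steel column, grey arm holding a slim black drill (35 mm wide, top 198 mm high) with its bit down. Origin on the bench below the bit's tip; x runs along the arm from bit to column (about to the robot's right). Foot (88 x 90 x 14 mm) begins 62 mm from the origin along +x, column (24 mm) stands at 97 mm. Chuck begins 70 mm up, arm 117 mm up.
- bit_tip (a point): Tip of the drill bit (4.4 mm diameter), 38 mm above the bench, so 12 mm above the box's lid when the box lies under it. Axes as the drill stand. Fixed. Beyond the stand, outside the work, the fixed black foot of a desk lamp stands on the bench: 60 x 50 mm, 50 mm high, centred at world x 0.61, y 0.03.
- spool_center (a point): Centre of the loose solder spool (about 54 x 62 mm, 38 mm high), a bystander behind the drill stand's foot (to the robot's right).
- driver_case_center (a point): Centre of the loose flat blue case (50 x 92 x 21 mm), a bystander beyond the box.
- tape_center (a point): Centre of the loose roll of blue tape (70 mm diameter, 18 mm high), a bystander at the far left of the box.

How it is judged (in metres and radians):
At the end, for the whole second after the job is handed in: The middle of the cross is within 7 mm (the circle's radius), seen from above, of the bit's tip; the box's long sides are within 0.2 rad of the drill stand's arm; the box lies flat on the bench (tilt under 0.05 rad, centre under 17 mm high) and has been moved from its start (horizontal distance between mark and bit_tip below 0.007 m and angle between the x axis of case_center and the x axis of press, either way round below 0.2 rad and angle between case_center's own z axis and vertical below 0.05 rad and height (world z) of case_center below 0.017 m and distance of case_center from where it was at the start of the episode above 0.02 m); the robot touches nothing.
It fails at once if the box is lifted off the bench by more than 12 mm (height (world z) of case_center above 0.025 m).
It fails at once if the drill stand is bumped (more than 5 N) (contact force between press and anything else above 5 N).
It fails at once if the solder spool, the blue case or the tape roll is moved by more than 20 mm (distance of any of spool_center, driver_case_center, tape_center from where it was at the start of the episode above 0.02 m).
It also fails if it takes over 40 s, if anything falls off the work surface, if the arm or the gripper's body presses on something with over 40 N, if the wrist force passes 120 N, or if a joint passes its speed limit or range.

### The arm

A 6-joint arm with a two-finger parallel gripper is mounted at the origin on a cart in front of the work surface, level with it; the furniture and walls round the work are solid. World frame = base frame: x ahead of the robot, y to its left, z up, the work surface at z = 0. Lengths are in mm, angles in rad, forces in N, time in s.
With the tool pointing down it reaches from about 275 to 1000 mm from the base axis. Payload 8.4 kg.
Tool frame: the origin (TCP) lies midway between the tips of the shut fingers; the grasp point (between the pads) lies 19 mm behind it; z points along the fingers, y is the line along which they close (so a half turn about z gives the same grasp; the last joint's range is limited). The gripper opens to 85 mm and grips with 20 to 120 N. Pads are 22 mm wide; open, the fingers measure 114 mm over their backs; the gripper's body (76 mm by 85 mm) begins 54 mm behind the grasp point. The pads swing forward as they close: fully open they stand 13 mm farther back than shut.
Start: joints at [1.21, 0.353, 1.633, -0, 1.155, -0.002], TCP at [219.468, 585.202, 231.281] pointing down, gripper open.
Joint ranges: [-2.63, 2.63], [-0.92, 2.1], [0.06, 2.66], [-1.3, 4.44], [0, 2.69], [-3.02, 3.02]. Speed limits (rad/s): [2.22, 2.22, 2.79, 3.14, 3.14, 3.14].

### API

Orientations are given as [roll, pitch, yaw] about the fixed x, y, z axes, in that order (R = Rz(yaw) Ry(pitch) Rx(roll)).
In Python, from rig import monitor, imaging, r gives the robot as it stands.
- The arm moves only by the tool drive_tool, never from a script. Its argument "plan" is a list of rows, each an object of numbers: "x", "y", "z": the shift along the tool's x, y, z in units of 50 mm (1.0 is 50 mm); "ax", "ay", "az": the turn, a rotation vector about the tool's x, y, z in units of 6 degrees (1.0 is 6 degrees); "hand": the finger opening in mm, from 0 to 85.4. In form: [{"x": .., "y": .., "z": .., "ax": .., "ay": .., "az": .., "hand": ..}, ...]. A call has 1 to 8 rows; each row is the pose to reach, as a shift and turn from the pose commanded when the call began, along the tool's axes at that moment; what a row does not reach only later rows make up. A row lasts 1/10 s, in which the tool goes at most 50 mm and 8.59 degrees, less where a joint would pass 70% of its speed; a pose out of reach is approached as far as the arm can. A call with a gripper value outside its range is refused whole. The fingers move at their own pace and stop on an object; "grip_force" is the grip in N (left out, the last holds). Time passes only in rows, so rows that repeat a pose let the fingers close. It gives the time, the measured TCP pose, the force, the opening and the grip force at its end, in the units of the state.
- monitor.sense(): the state, without advancing time (a new reading comes with each control period).
- imaging.grab_frame(name): name is "scene" or "top" or "wrist"; returns the picture (480x640x3 uint8, red, green, blue); there is no depth.
- imaging.camera_info(name): a dict with "mtx" (3x3 intrinsics, pixels), "R" (3x3) and "t" (3): a world point X has camera coordinates R X + t. Camera axes: x right, y down, z forward; pixel columns grow to the right and rows downward; lengths in mm; the calibration is good to about 2 mm. A picture is of the moment at which its call begins: read the wrist's pose just before it. camera_info takes no time and is no camera call; for the wrist camera it gives the pose at the moment of the call.
- r.sign_off(): hands the job in; it is judged then, once.
The state is a dict: "clock": time; "qpos": joint angles; "qvel": joint speeds; "joint_efforts": joint torques, N m; "eef_pos": TCP position; "tcp_rot": TCP orientation; "contact_force": force on the tool from outside, world axes, zero at the start; "wrist_torque": the same for the moment, N m; "opening": opening from 0.0 (shut) to 1.0 (fully open); "grasp_force": force on a finger pad.
Only numpy, scipy, OpenCV 4.12 (cv2) and the standard library are available. Lean on these libraries where they do the work, as an engineer would, in place of code of your own. Each camera call takes 0.05 s, during which the arm holds its last target. There are 200 camera calls.

## Working session

There is one attempt and no reset: what is moved stays moved. The work goes in short steps, Python scripts to look and compute and a tool call to move; the robot and the scene stay as the last step left them, time stands still between calls to the robot, and variables do not carry over. Pictures are saved under pics/ and viewed, at most 10 in all, crops included, and the job is handed in when it is done.

Besides the shell and the picture viewer there is one more tool, called after ">>>" as a command line: name --argument value ..., lists and objects as JSON in quotes. drive_tool: Moves the arm, as the interface text tells. Its arguments: {"type":"object","properties":{"plan":{"type":"array","items":{"type":"object","properties":{"x":{"type":"number"},"y":{"type":"number"},"z":{"type":"number"},"ax":{"type":"number"},"ay":{"type":"number"},"az":{"type":"number"},"hand":{"type":"number"}}}},"grip_force":{"type":"number"}},"required":["plan"]}

```bash
mkdir -p pics; cat > h.py <<'E'
import numpy as np, cv2
from rig import monitor, imaging, r
def save(n,f):
    im=imaging.grab_frame(n); cv2.imwrite('pics/'+f,im[:,:,::-1]); return im
def ray(ci,u,v,z):
    K,R,t=[np.array(ci[k],float) for k in('mtx','R','t')]
    d=R.T@np.linalg.solve(K,[u,v,1]); c=-R.T@t.ravel()
    return c+d*(z-c[2])/d[2]
def proj(ci,X):
    K,R,t=[np.array(ci[k],float) for k in('mtx','R','t')]
    p=K@(R@np.array(X,float)+t.ravel()); return p[:2]/p[2]
E
python3 - <<'E'
from h import *
for n in('top','scene'):
    save(n,n+'0.png'); ci=imaging.camera_info(n); R=np.array(ci['R']);print(n,-R.T@np.array(ci['t']).ravel(),R.round(2).tolist(),np.array(ci['mtx'])[0])
print(monitor.sense())
E
```

```text
top [ 354.72671876  161.61045483 1321.8700406 ] [[-0.02, -1.0, -0.01], [-0.99, 0.02, -0.13], [0.13, 0.01, -0.99]] [578.88264928   0.         315.82883456]
scene [-394.05313835 -653.62324055  676.36319468] [[0.68, -0.73, 0.01], [-0.32, -0.31, -0.9], [0.66, 0.61, -0.44]] [599.72049898   0.         307.08474196]
{'clock': 0.1, 'qpos': array([ 1.20963329e+00,  3.53595825e-01,  1.63403378e+00, -1.34730100e-05,
        1.15517221e+00, -2.40479928e-03]), 'qvel': array([ 3.77118552e-04, -1.08439735e-04, -1.88112619e-03, -5.69090995e-05,
        7.43692250e-05, -1.12505377e-03]), 'joint_efforts': array([ 1.40549564e-03, -6.06355548e+01, -3.42819214e+01, -8.99214774e-05,
        3.98934368e-03,  1.49771438e-05]), 'eef_pos': array([219.30904899, 584.82844796, 230.63728209]), 'tcp_rot': array([-3.14038346e+00,  9.41156658e-06,  2.78283987e+00]), 'contact_force': array([-0.28228331,  0.57845699,  0.36351571]), 'wrist_torque': array([ 0.00359172, -0.01484589, -0.01071426]), 'grasp_force': 0.0, 'opening': 0.9972828489933739}
```

View pics/top0.png

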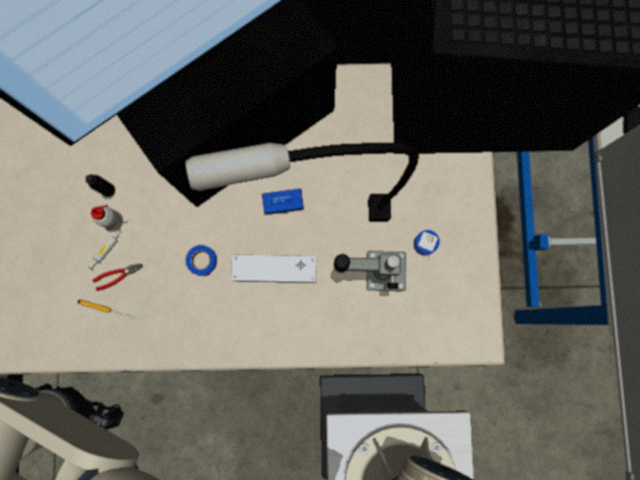

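View pics/scene0.png

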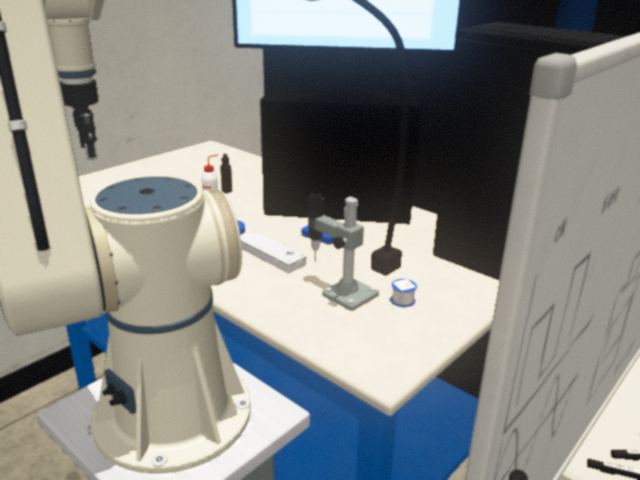

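Top view: box lid from about (232,254) to (316,283), cross at about (301,266), drill top at (343,262), stand foot at (366–406, 250–291). The tape is at (201,260), the blue case at (283,201), the spool at (427,242). I'll enlarge the top view and the scene view.

```bash
python3 - <<'E'
from h import *
a=cv2.imread('pics/top0.png')[235:305,220:420]; a=cv2.resize(a,(800,280),interpolation=cv2.INTER_CUBIC)
b=cv2.imread('pics/scene0.png')[180:320,225:425]; b=cv2.resize(b,(457,320),interpolation=cv2.INTER_CUBIC)
b=cv2.copyMakeBorder(b,0,0,0,343,cv2.BORDER_CONSTANT)
cv2.imwrite('pics/crop0.png',np.vstack([a,b]))
E
```

```text
(no output)
```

View pics/crop0.png

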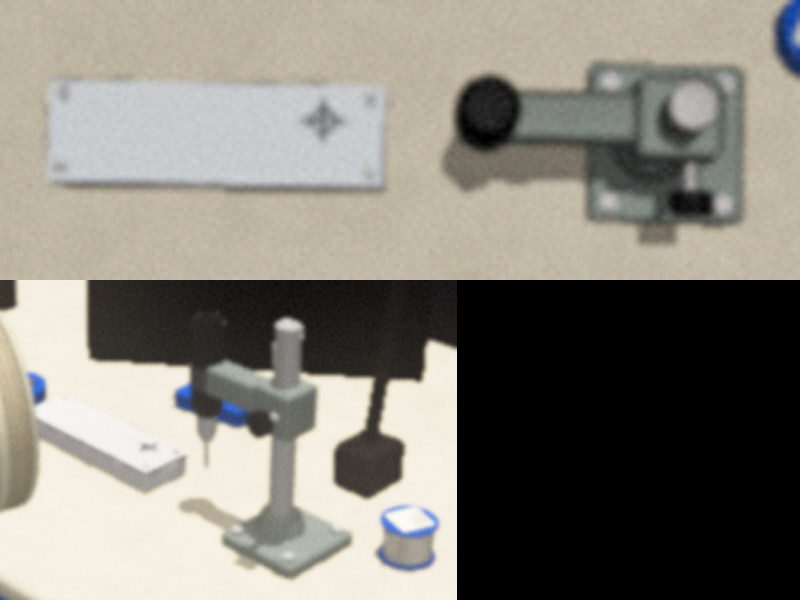

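The crop shows lid corners at (50,80), (384,87), (384,187) and (48,183), and the cross at (322,121). The drill top is centred at (489,110), and the foot corners are (589,63), (743,68), (742,220) and (588,217). In the scene crop the bit tip is at (207,187).

```bash
python3 - <<'E'
from h import *
ct=imaging.camera_info('top'); cs=imaging.camera_info('scene')
T=lambda u,v,z: ray(ct,220+(u+.5)/4-.5,235+(v+.5)/4-.5,z)
L=[T(*p,26) for p in[(50,80),(384,87),(384,187),(48,183)]]
print('lid',np.round(L,1).tolist(),'centre',np.mean(L,0).round(1))
e=(L[1]+L[2]-L[0]-L[3])/2; print('len',np.linalg.norm(e),'yaw',np.arctan2(e[1],e[0]))
print('mark',T(322,121,26).round(1))
F=[T(*p,14) for p in[(589,63),(743,68),(742,220),(588,217)]]
c=np.mean(F,0); e=(F[1]+F[2]-F[0]-F[3])/2; y=np.arctan2(e[1],e[0]); print('foot',c.round(1),np.linalg.norm(e),'yaw',y)
print('origin via foot',c[:2]-106*np.array([np.cos(y),np.sin(y)]),'drill top',T(489,110,198).round(1))
print('tip scene',ray(cs,225+207/2.286,180+187/2.286,38).round(1))
print('tape',ray(ct,201,260,18).round(),'case',ray(ct,283,201,21).round(),'spool',ray(ct,427,242,38).round())
E
```

```text
lid [[506.7, 364.4, 26.0], [499.1, 176.0, 26.0], [442.7, 177.1, 26.0], [448.6, 365.6, 26.0]] centre [474.3 270.8  26. ]
len 188.57122870518936 yaw -1.6065010935472868
mark [480.5 211.2  26. ]
foot [466.2  17.5  14. ] 86.99131229987427 yaw -1.6161319546629067
origin via foot [470.99657429 123.40824434] drill top [467.6 123.1 198. ]
tip scene [475.4 121.3  38. ]
tape [497. 436.  18.] case [629. 249.  21.] spool [525. -73.  38.]
```

>>> drive_tool --plan '[{"z": 0.9,"az": 1.3,"hand": 85},{"z": 1.8,"az": 2.6,"hand": 85},{"z": 2.7,"az": 3.9,"hand": 85},{"x": -0.8,"y": -0.38,"z": 2.8,"az": 5.2,"hand": 85},{"x": -1.6,"y": -0.76,"z": 2.8,"az": 6.5,"hand": 85},{"x": -2.4,"y": -1.13,"z": 2.8,"az": 7.8,"hand": 85},{"x": -3.2,"y": -1.51,"z": 2.8,"az": 9.1,"hand": 85},{"x": -4.0,"y": -1.89,"z": 2.8,"az": 10.4,"hand": 85}]' --grip_force 40

```text
invalid input
```

>>> drive_tool --plan '[{"x": 0.0,"y": 0.0,"z": 0.9,"ax": 0.0,"ay": 0.0,"az": 1.3,"hand": 85},{"x": 0.0,"y": 0.0,"z": 1.8,"ax": 0.0,"ay": 0.0,"az": 2.6,"hand": 85},{"x": 0.0,"y": 0.0,"z": 2.7,"ax": 0.0,"ay": 0.0,"az": 3.9,"hand": 85}]' --grip_force 40

```text
clock: 0.4
eef_pos: [219.4, 585.1, 95.0]
tcp_rot: [3.141, -0.0, 2.369]
contact_force: [-0.9, 0.2, -1.0]
opening: 0.992
grasp_force: 0.0
```

>>> drive_tool --plan '[{"x": -0.92,"y": -0.03,"z": 0.0,"ax": 0.0,"ay": 0.0,"az": 1.0,"hand": 85},{"x": -1.84,"y": -0.06,"z": 0.0,"ax": 0.0,"ay": 0.0,"az": 2.0,"hand": 85},{"x": -2.76,"y": -0.09,"z": 0.0,"ax": 0.0,"ay": 0.0,"az": 3.0,"hand": 85},{"x": -3.68,"y": -0.12,"z": 0.0,"ax": 0.0,"ay": 0.0,"az": 4.0,"hand": 85},{"x": -4.6,"y": -0.15,"z": 0.0,"ax": 0.0,"ay": 0.0,"az": 5.0,"hand": 85},{"x": -5.52,"y": -0.18,"z": 0.0,"ax": 0.0,"ay": 0.0,"az": 6.0,"hand": 85},{"x": -6.44,"y": -0.22,"z": 0.0,"ax": 0.0,"ay": 0.0,"az": 7.0,"hand": 85},{"x": -7.37,"y": -0.25,"z": 0.0,"ax": 0.0,"ay": 0.0,"az": 8.0,"hand": 85}]'

```text
clock: 1.2
eef_pos: [477.0, 318.8, 96.1]
tcp_rot: [-3.141, 0.0, 1.532]
contact_force: [0.3, 0.3, 0.3]
opening: 0.994
grasp_force: 0.0
```

```bash
python3 - <<'E'
from h import *
w=save('wrist','w1.png'); s=save('scene','s1.png')
cv2.imwrite('pics/ws.png',cv2.resize(np.hstack([w,s])[:,:,::-1],(800,300)))
print(monitor.sense()['eef_pos'],monitor.sense()['tcp_rot'])
E
```

```text
[479.34317181 316.80924323  96.20382625] [3.14048739e+00 5.84065306e-04 1.52908550e+00]
```

View pics/ws.png

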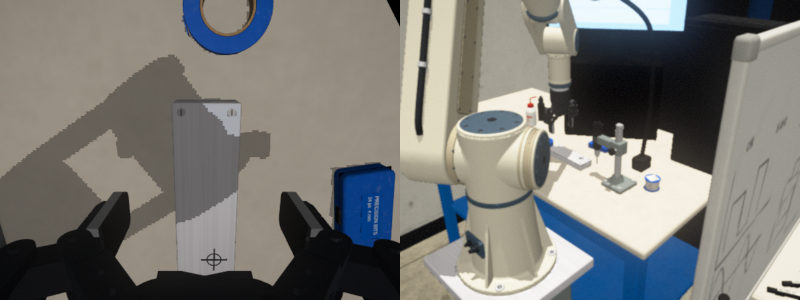

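The wrist view shows the box between the open fingers, with the cross at full-frame (341,415). The box's far-end lid corners are near (277,166) and (385,166). In the scene view the arm is clear of the lamp and the drill.

```bash
python3 - <<'E'
from h import *
ci=imaging.camera_info('wrist')
for p in[(341,415),(277,166),(385,166)]: print(ray(ci,*p,26).round(1))
s=monitor.sense();print(s['eef_pos'],s['tcp_rot'])
E
```

```text
[482.3 209.4  26. ]
[454.3 364.9  26. ]
[509.8 362.6  26. ]
[479.34317181 316.80924323  96.20382625] [3.14048739e+00 5.84065306e-04 1.52908550e+00]
```

>>> drive_tool --plan '[{"x": 0.0,"y": 0.0,"z": 0.6,"ax": 0.0,"ay": 0.0,"az": 0.0,"hand": 85},{"x": 0.0,"y": 0.0,"z": 1.2,"ax": 0.0,"ay": 0.0,"az": 0.0,"hand": 85},{"x": 0.0,"y": 0.0,"z": 1.6,"ax": 0.0,"ay": 0.0,"az": 0.0,"hand": 85},{"x": 0.0,"y": 0.0,"z": 1.86,"ax": 0.0,"ay": 0.0,"az": 0.0,"hand": 85},{"x": 0.0,"y": 0.0,"z": 1.86,"ax": 0.0,"ay": 0.0,"az": 0.0,"hand": 70},{"x": 0.0,"y": 0.0,"z": 1.86,"ax": 0.0,"ay": 0.0,"az": 0.0,"hand": 60},{"x": 0.0,"y": 0.0,"z": 1.86,"ax": 0.0,"ay": 0.0,"az": 0.0,"hand": 50},{"x": 0.0,"y": 0.0,"z": 1.86,"ax": 0.0,"ay": 0.0,"az": 0.0,"hand": 50}]' --grip_force 30

```text
clock: 2.1
eef_pos: [476.5, 320.9, 4.2]
tcp_rot: [3.14, -0.001, 1.537]
contact_force: [0.8, 0.3, -2.1]
opening: 0.667
grasp_force: 33.6
```

>>> drive_tool --plan '[{"x": 0.0,"y": 0.0,"z": 0.0,"ax": 0.0,"ay": 0.0,"az": 0.0,"hand": 50},{"x": 0.0,"y": 0.0,"z": 0.0,"ax": 0.0,"ay": 0.0,"az": 0.0,"hand": 50},{"x": 0.0,"y": 0.0,"z": 0.0,"ax": 0.0,"ay": 0.0,"az": 0.0,"hand": 50}]'

```text
clock: 2.4
eef_pos: [476.6, 320.9, 4.2]
tcp_rot: [3.141, -0.001, 1.537]
contact_force: [-0.8, 0.0, 6.1]
opening: 0.671
grasp_force: 34.6
```

>>> drive_tool --plan '[{"x": -0.2,"y": -0.01,"z": 0.0,"ax": 0.0,"ay": 0.0,"az": 0.0,"hand": 50},{"x": -0.4,"y": -0.02,"z": 0.0,"ax": 0.0,"ay": 0.0,"az": 0.0,"hand": 50},{"x": -0.7,"y": -0.04,"z": 0.0,"ax": 0.0,"ay": 0.0,"az": 0.0,"hand": 50},{"x": -1.0,"y": -0.06,"z": 0.0,"ax": 0.0,"ay": 0.0,"az": 0.0,"hand": 50},{"x": -1.25,"y": -0.07,"z": 0.0,"ax": 0.0,"ay": 0.0,"az": 0.0,"hand": 50},{"x": -1.45,"y": -0.08,"z": 0.0,"ax": 0.0,"ay": 0.0,"az": 0.0,"hand": 50},{"x": -1.6,"y": -0.09,"z": 0.0,"ax": 0.0,"ay": 0.0,"az": 0.0,"hand": 50},{"x": -1.6,"y": -0.09,"z": 0.0,"ax": 0.0,"ay": 0.0,"az": 0.0,"hand": 50}]'

```text
clock: 3.2
eef_pos: [469.6, 239.6, 4.1]
tcp_rot: [3.14, -0.0, 1.536]
contact_force: [1.8, -3.1, 8.7]
opening: 0.668
grasp_force: 34.9
```

```bash
python3 - <<'E'
from h import *
ims=[]
for n,(r0,r1,c0,c1) in {'scene':(220,280,270,370),'top':(235,295,300,400)}.items():
    a=np.mean([imaging.grab_frame(n).astype(float) for _ in range(6)],0).astype(np.uint8)[r0:r1,c0:c1,::-1]
    ims.append(cv2.resize(a,(500,300),interpolation=cv2.INTER_CUBIC))
cv2.imwrite('pics/c2.png',np.vstack(ims))
print(monitor.sense()['eef_pos'],monitor.sense()['tcp_rot'])
E
```

```text
[469.54179565 239.58482774   4.12768595] [3.14023903e+00 2.93637754e-04 1.53650689e+00]
```

View pics/c2.png

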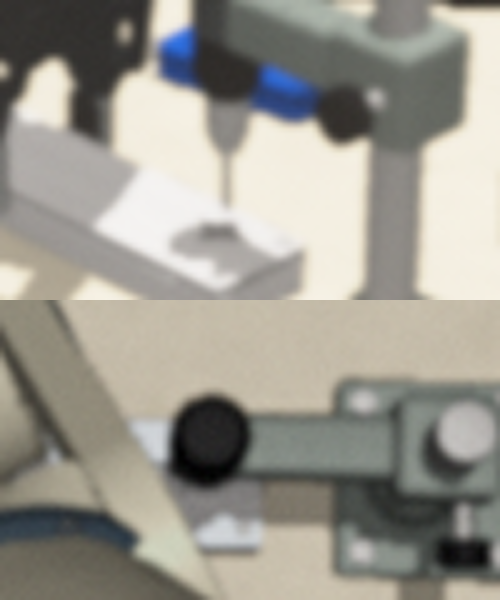

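In the scene crop the bit tip is at about (227,207). The drill's shadow covers the cross, which should be near (218,232). I'll enlarge it with contrast and overlay the predicted mark and lid corners.

```bash
python3 - <<'E'
from h import *
cs=imaging.camera_info('scene')
a=np.mean([imaging.grab_frame('scene').astype(float) for _ in range(10)],0).astype(np.uint8)
cv2.imwrite('pics/s3raw.png',a[:,:,::-1])
r0,c0=250,298; g=a[r0:r0+30,c0:c0+40,::-1]
g=cv2.resize(g,(800,600),interpolation=cv2.INTER_CUBIC)
lut=(255*(np.arange(256)/255.)**0.8).astype(np.uint8); g=cv2.LUT(g,lut)
cv2.imwrite('pics/c3.png',g)
q=lambda X:((proj(cs,X)-[c0,r0]+.5)*20).round(1)
y=1.536-np.pi; ex=np.array([np.cos(y),np.sin(y),0]); ey=np.array([-ex[1],ex[0],0]); m=np.array([473.9,129.7,26])
print('mark',q(m),'corners',q(m+35*ex-8*ey+29*ey),q(m+35*ex-8*ey-29*ey),'tip471,123',q([471,123,38]))
E
```

```text
mark [294.7 320. ] corners [653.4 365.3] [286.5 550.3] tip471,123 [323.  254.6]
```

View pics/c3.png

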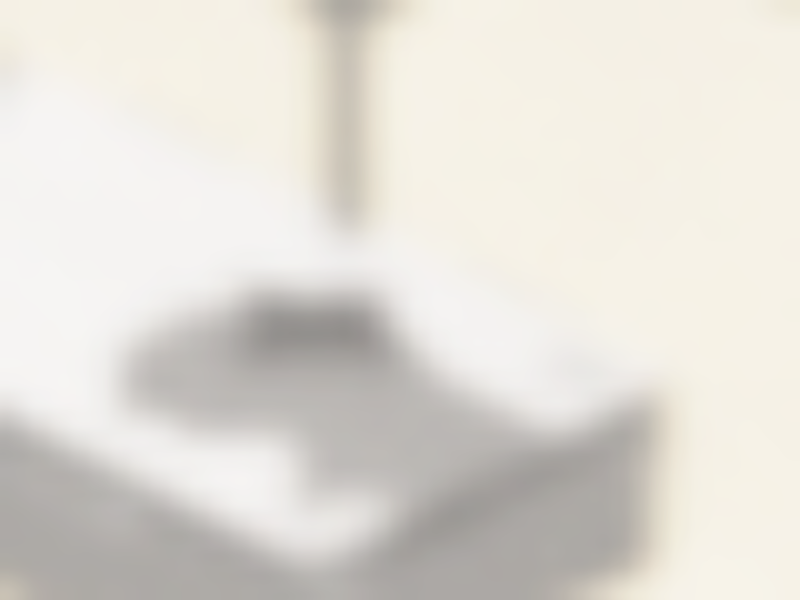

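The enlarged crop shows the cross at about (312,323), lid corners at (665,385) and (325,562), and the visible end of the bit at about (345,232). That is an offset of roughly (+20,+10) from my prediction.

```bash
python3 - <<'E'
from h import *
cs=imaging.camera_info('scene')
f=lambda u,v,z: ray(cs,298+u/20-.5,250+v/20-.5,z)[:2].round(1)
m=f(312,323,26)
for v in(228,235,245): print(v,'tip',f(345,v,38),'tip-mark',f(345,v,38)-m, 'bias-corr', f(325,v-10,38))
print(m,f(665,385,26),f(325,562,26))
E
```

```text
228 tip [477.2 125.4] tip-mark [ 2.5 -2.5] bias-corr [477.4 128.5]
235 tip [476.  124.3] tip-mark [ 1.3 -3.6] bias-corr [476.2 127.4]
245 tip [474.3 122.7] tip-mark [-0.4 -5.2] bias-corr [474.5 125.9]
[474.7 127.9] [491.2  90.2] [436.7  91.3]
```

>>> drive_tool --plan '[{"x": -0.05,"y": -0.01,"z": 0.0,"ax": 0.0,"ay": 0.0,"az": 0.0,"hand": 50},{"x": -0.09,"y": -0.02,"z": 0.0,"ax": 0.0,"ay": 0.0,"az": 0.0,"hand": 50},{"x": -0.09,"y": -0.02,"z": 0.0,"ax": 0.0,"ay": 0.0,"az": 0.0,"hand": 50},{"x": -0.09,"y": -0.02,"z": 0.0,"ax": 0.0,"ay": 0.0,"az": 0.0,"hand": 50}]'

```text
clock: 4.7
eef_pos: [468.7, 236.2, 4.1]
tcp_rot: [3.139, -0.001, 1.536]
contact_force: [2.3, 0.8, 7.1]
opening: 0.671
grasp_force: 34.7
```

>>> drive_tool --plan '[{"x": 0.0,"y": 0.0,"z": 0.0,"ax": 0.0,"ay": 0.0,"az": 0.0,"hand": 70},{"x": 0.0,"y": 0.0,"z": 0.0,"ax": 0.0,"ay": 0.0,"az": 0.0,"hand": 85},{"x": 0.0,"y": 0.0,"z": 0.0,"ax": 0.0,"ay": 0.0,"az": 0.0,"hand": 85},{"x": 0.0,"y": 0.0,"z": 0.0,"ax": 0.0,"ay": 0.0,"az": 0.0,"hand": 85},{"x": 0.0,"y": 0.0,"z": -0.5,"ax": 0.0,"ay": 0.0,"az": 0.0,"hand": 85},{"x": 0.4,"y": 0.0,"z": -1.0,"ax": 0.0,"ay": 0.0,"az": 0.0,"hand": 85},{"x": 1.0,"y": 0.0,"z": -1.5,"ax": 0.0,"ay": 0.0,"az": 0.0,"hand": 85},{"x": 1.8,"y": 0.0,"z": -1.8,"ax": 0.0,"ay": 0.0,"az": 0.0,"hand": 85}]'

```text
clock: 5.5
eef_pos: [471.1, 326.3, 95.0]
tcp_rot: [3.141, -0.0, 1.535]
contact_force: [1.4, -0.1, -0.2]
opening: 0.996
grasp_force: 0.0
```

```bash
python3 - <<'E'
from h import *
cw=imaging.camera_info('wrist'); R=np.array(cw['R'],float); c=-R.T@np.array(cw['t'],float).ravel()
s=monitor.sense(); p=s['eef_pos']; print(p,s['tcp_rot'],s['qpos'].round(2),'cam',(c-p).round(1),'axis',R[2].round(2),np.array(cw['mtx']).round()[0])
E
```

```text
[471.10966802 326.34141221  95.035192  ] [ 3.14073007e+00 -2.91150642e-04  1.53509878e+00] [ 0.6   0.44  1.86 -0.    0.85  0.64] cam [  1.   74.  142.9] axis [-0.01 -0.29 -0.96] [412.   0. 327.]
```

>>> drive_tool --plan '[{"x": 0.0,"y": 0.04,"z": 0.0,"ax": 0.0,"ay": 0.0,"az": -1.3,"hand": 85},{"x": 0.0,"y": 0.08,"z": 0.0,"ax": 0.0,"ay": 0.0,"az": -2.6,"hand": 85},{"x": 0.0,"y": 0.12,"z": 0.0,"ax": 0.0,"ay": 0.0,"az": -3.9,"hand": 85},{"x": 0.0,"y": 0.16,"z": 0.0,"ax": 0.0,"ay": 0.0,"az": -5.2,"hand": 85},{"x": 0.0,"y": 0.2,"z": 0.0,"ax": 0.0,"ay": 0.0,"az": -6.5,"hand": 85},{"x": 0.0,"y": 0.24,"z": 0.0,"ax": 0.0,"ay": 0.0,"az": -7.8,"hand": 85},{"x": 0.0,"y": 0.28,"z": 0.0,"ax": 0.0,"ay": 0.0,"az": -9.1,"hand": 85},{"x": 0.0,"y": 0.33,"z": 0.0,"ax": 0.0,"ay": 0.0,"az": -10.4,"hand": 85}]'

```text
clock: 6.3
eef_pos: [487.0, 325.3, 93.0]
tcp_rot: [-3.141, -0.0, 2.631]
contact_force: [-0.6, 0.7, -0.3]
opening: 0.995
grasp_force: 0.0
```

>>> drive_tool --plan '[{"x": 0.0,"y": 0.0,"z": 0.0,"ax": 0.0,"ay": 0.0,"az": -1.3,"hand": 85},{"x": -0.1,"y": -0.2,"z": 0.0,"ax": 0.0,"ay": 0.0,"az": -2.6,"hand": 85},{"x": -0.3,"y": -0.5,"z": 0.0,"ax": 0.0,"ay": 0.0,"az": -3.9,"hand": 85},{"x": -0.5,"y": -0.9,"z": 0.0,"ax": 0.0,"ay": 0.0,"az": -4.9,"hand": 85},{"x": -0.74,"y": -1.3,"z": 0.0,"ax": 0.0,"ay": 0.0,"az": -4.9,"hand": 85},{"x": -0.74,"y": -1.3,"z": 0.0,"ax": 0.0,"ay": 0.0,"az": -4.9,"hand": 85},{"x": -0.74,"y": -1.3,"z": 0.0,"ax": 0.0,"ay": 0.0,"az": -4.9,"hand": 85}]'

```text
clock: 7.0
eef_pos: [487.4, 250.6, 93.3]
tcp_rot: [3.141, -0.0, 3.137]
contact_force: [0.1, 0.8, -0.2]
opening: 0.997
grasp_force: 0.0
```

```bash
python3 - <<'E'
from h import *
w=save('wrist','w4.png'); ci=imaging.camera_info('wrist')
s=monitor.sense(); print(s['eef_pos'],s['tcp_rot'],'pred tip',proj(ci,[472,123,38]),'mark',proj(ci,[472,125,26]))
E
```

```text
[487.54268602 251.11440596  93.3311184 ] [3.14122863e+00 2.35608491e-04 3.13815035e+00] pred tip [ 71.8151946  236.15697813] mark [ 88.96836904 229.54464717]
```

View pics/w4.png

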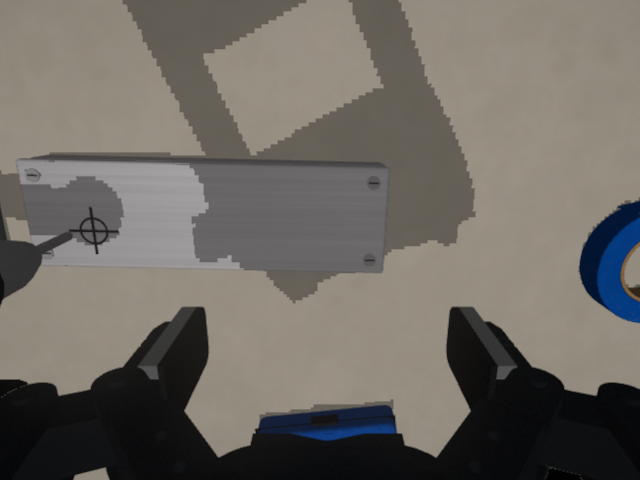

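The wrist view is clear: the bit tip is at about (71,236), the cross at (93,231), and the box lies parallel to its intended direction.

```bash
python3 - <<'E'
from h import *
ci=imaging.camera_info('wrist')
print('tip',ray(ci,71,236,38),'mark',ray(ci,93,231,26), 'ends',ray(ci,388,167,26),ray(ci,383,272,26),ray(ci,18,160,26))
E
```

```text
tip [471.91601569 122.6054369   38.        ] mark [472.81199546 127.0032153   26.        ] ends [439.52715446 282.44714199  26.        ] [496.79288669 281.98057071  26.        ] [435.35556716  95.45669605  26.        ]
```

>>> drive_tool --plan '[{"x": 0.0,"y": 0.0,"z": 0.0,"ax": 0.0,"ay": 0.0,"az": 1.3,"hand": 85},{"x": 0.0,"y": 0.0,"z": 0.0,"ax": 0.0,"ay": 0.0,"az": 2.6,"hand": 85},{"x": 0.0,"y": 0.0,"z": 0.0,"ax": 0.0,"ay": 0.0,"az": 3.9,"hand": 85},{"x": 0.0,"y": 0.0,"z": 0.0,"ax": 0.0,"ay": 0.0,"az": 5.2,"hand": 85},{"x": 0.0,"y": 0.0,"z": 0.0,"ax": 0.0,"ay": 0.0,"az": 6.5,"hand": 85},{"x": 0.0,"y": 0.0,"z": 0.0,"ax": 0.0,"ay": 0.0,"az": 7.8,"hand": 85},{"x": 0.0,"y": 0.0,"z": 0.0,"ax": 0.0,"ay": 0.0,"az": 9.1,"hand": 85},{"x": 0.0,"y": 0.0,"z": 0.0,"ax": 0.0,"ay": 0.0,"az": 10.4,"hand": 85}]'

```text
clock: 7.85
eef_pos: [487.4, 251.8, 93.3]
tcp_rot: [3.141, -0.0, 2.045]
contact_force: [-0.1, 0.5, -0.7]
opening: 0.996
grasp_force: 0.0
```

>>> drive_tool --plan '[{"x": 0.0,"y": 0.0,"z": 0.0,"ax": 0.0,"ay": 0.0,"az": 1.3,"hand": 85},{"x": 0.0,"y": 0.0,"z": 0.0,"ax": 0.0,"ay": 0.0,"az": 2.6,"hand": 85},{"x": 0.0,"y": 0.0,"z": 0.0,"ax": 0.0,"ay": 0.0,"az": 3.9,"hand": 85},{"x": 0.0,"y": 0.0,"z": 0.0,"ax": 0.0,"ay": 0.0,"az": 4.9,"hand": 85},{"x": 0.0,"y": 0.0,"z": 0.0,"ax": 0.0,"ay": 0.0,"az": 4.9,"hand": 85},{"x": 0.0,"y": 0.0,"z": 0.0,"ax": 0.0,"ay": 0.0,"az": 4.9,"hand": 85}]'

```text
clock: 8.45
eef_pos: [487.4, 251.4, 93.3]
tcp_rot: [3.141, -0.0, 1.54]
contact_force: [-0.0, 0.4, 0.7]
opening: 0.992
grasp_force: 0.0
```

>>> drive_tool --plan '[{"x": -0.14,"y": -0.36,"z": 0.0,"ax": 0.0,"ay": 0.0,"az": 0.0,"hand": 85},{"x": -0.14,"y": -0.36,"z": 0.4,"ax": 0.0,"ay": 0.0,"az": 0.0,"hand": 85},{"x": -0.14,"y": -0.36,"z": 1.0,"ax": 0.0,"ay": 0.0,"az": 0.0,"hand": 85},{"x": -0.14,"y": -0.36,"z": 1.5,"ax": 0.0,"ay": 0.0,"az": 0.0,"hand": 85},{"x": -0.14,"y": -0.36,"z": 1.77,"ax": 0.0,"ay": 0.0,"az": 0.0,"hand": 85},{"x": -0.14,"y": -0.36,"z": 1.77,"ax": 0.0,"ay": 0.0,"az": 0.0,"hand": 65},{"x": -0.14,"y": -0.36,"z": 1.77,"ax": 0.0,"ay": 0.0,"az": 0.0,"hand": 50},{"x": -0.14,"y": -0.36,"z": 1.77,"ax": 0.0,"ay": 0.0,"az": 0.0,"hand": 50}]'

```text
clock: 9.25
eef_pos: [469.8, 244.7, 5.8]
tcp_rot: [3.14, -0.001, 1.537]
contact_force: [0.3, -0.2, -2.4]
opening: 0.668
grasp_force: 33.8
```

>>> drive_tool --plan '[{"x": 0.0,"y": 0.0,"z": 0.0,"ax": 0.0,"ay": 0.0,"az": 0.0,"hand": 50},{"x": 0.0,"y": 0.0,"z": 0.0,"ax": 0.0,"ay": 0.0,"az": 0.0,"hand": 50}]'

```text
clock: 9.45
eef_pos: [469.7, 244.7, 5.5]
tcp_rot: [3.14, -0.001, 1.537]
contact_force: [-0.1, 0.6, -1.6]
opening: 0.674
grasp_force: 33.8
```

>>> drive_tool --plan '[{"x": -0.04,"y": -0.01,"z": 0.0,"ax": 0.0,"ay": 0.0,"az": 0.0,"hand": 50},{"x": -0.09,"y": -0.03,"z": 0.0,"ax": 0.0,"ay": 0.0,"az": 0.0,"hand": 50},{"x": -0.09,"y": -0.03,"z": 0.0,"ax": 0.0,"ay": 0.0,"az": 0.0,"hand": 50},{"x": -0.09,"y": -0.03,"z": 0.0,"ax": 0.0,"ay": 0.0,"az": 0.0,"hand": 50}]'

```text
clock: 9.85
eef_pos: [468.1, 240.1, 5.4]
tcp_rot: [3.14, -0.001, 1.537]
contact_force: [0.9, 0.8, 6.0]
opening: 0.674
grasp_force: 34.7
```

>>> drive_tool --plan '[{"x": 0.0,"y": 0.0,"z": 0.0,"ax": 0.0,"ay": 0.0,"az": 0.0,"hand": 70},{"x": 0.0,"y": 0.0,"z": 0.0,"ax": 0.0,"ay": 0.0,"az": 0.0,"hand": 85},{"x": 0.0,"y": 0.0,"z": 0.0,"ax": 0.0,"ay": 0.0,"az": 0.0,"hand": 85},{"x": 0.0,"y": 0.0,"z": 0.0,"ax": 0.0,"ay": 0.0,"az": 0.0,"hand": 85},{"x": 0.0,"y": 0.0,"z": -0.5,"ax": 0.0,"ay": 0.0,"az": 0.0,"hand": 85},{"x": 0.2,"y": 0.1,"z": -1.0,"ax": 0.0,"ay": 0.0,"az": 0.0,"hand": 85},{"x": 0.2,"y": 0.3,"z": -1.5,"ax": 0.0,"ay": 0.0,"az": 0.0,"hand": 85},{"x": 0.2,"y": 0.38,"z": -1.76,"ax": 0.0,"ay": 0.0,"az": 0.0,"hand": 85}]'

```text
clock: 10.65
eef_pos: [488.3, 249.9, 94.7]
tcp_rot: [3.139, -0.001, 1.537]
contact_force: [0.1, 0.3, -0.6]
opening: 0.995
grasp_force: 0.0
```

>>> drive_tool --plan '[{"x": 0.0,"y": 0.0,"z": 0.0,"ax": 0.0,"ay": 0.0,"az": -1.3,"hand": 85},{"x": 0.0,"y": 0.0,"z": 0.0,"ax": 0.0,"ay": 0.0,"az": -2.6,"hand": 85},{"x": 0.0,"y": 0.0,"z": 0.0,"ax": 0.0,"ay": 0.0,"az": -3.9,"hand": 85},{"x": 0.0,"y": 0.0,"z": 0.0,"ax": 0.0,"ay": 0.0,"az": -5.2,"hand": 85},{"x": 0.0,"y": 0.0,"z": 0.0,"ax": 0.0,"ay": 0.0,"az": -6.5,"hand": 85},{"x": 0.0,"y": 0.0,"z": 0.0,"ax": 0.0,"ay": 0.0,"az": -7.8,"hand": 85},{"x": 0.0,"y": 0.0,"z": 0.0,"ax": 0.0,"ay": 0.0,"az": -9.1,"hand": 85},{"x": 0.0,"y": 0.0,"z": 0.0,"ax": 0.0,"ay": 0.0,"az": -10.4,"hand": 85}]'

```text
clock: 11.45
eef_pos: [486.2, 248.9, 92.1]
tcp_rot: [-3.141, -0.001, 2.631]
contact_force: [0.1, 0.4, -0.1]
opening: 0.993
grasp_force: 0.0
```

>>> drive_tool --plan '[{"x": 0.0,"y": 0.0,"z": 0.0,"ax": 0.0,"ay": 0.0,"az": -1.3,"hand": 85},{"x": 0.0,"y": 0.0,"z": 0.0,"ax": 0.0,"ay": 0.0,"az": -2.6,"hand": 85},{"x": 0.0,"y": 0.0,"z": 0.0,"ax": 0.0,"ay": 0.0,"az": -3.9,"hand": 85},{"x": 0.0,"y": 0.0,"z": 0.0,"ax": 0.0,"ay": 0.0,"az": -4.9,"hand": 85},{"x": 0.0,"y": 0.0,"z": 0.0,"ax": 0.0,"ay": 0.0,"az": -4.9,"hand": 85},{"x": 0.0,"y": 0.0,"z": 0.0,"ax": 0.0,"ay": 0.0,"az": -4.9,"hand": 85},{"x": 0.0,"y": 0.0,"z": 0.0,"ax": 0.0,"ay": 0.0,"az": -4.9,"hand": 85}]'

```text
clock: 12.15
eef_pos: [486.6, 249.1, 92.6]
tcp_rot: [-3.141, -0.0, 3.136]
contact_force: [-0.3, -0.2, 0.2]
opening: 0.993
grasp_force: 0.0
```

```bash
python3 - <<'E'
from h import *
w=save('wrist','w5.png'); ci=imaging.camera_info('wrist')
cv2.imwrite('pics/c5.png',cv2.resize(w[130:310,0:240,::-1],(800,600),interpolation=cv2.INTER_CUBIC))
print(monitor.sense()['eef_pos'],monitor.sense()['tcp_rot'])
E
```

```text
[486.67929222 249.13756042  92.61697455] [-3.14141771e+00 -2.65109700e-04  3.13689097e+00]
```

View pics/c5.png

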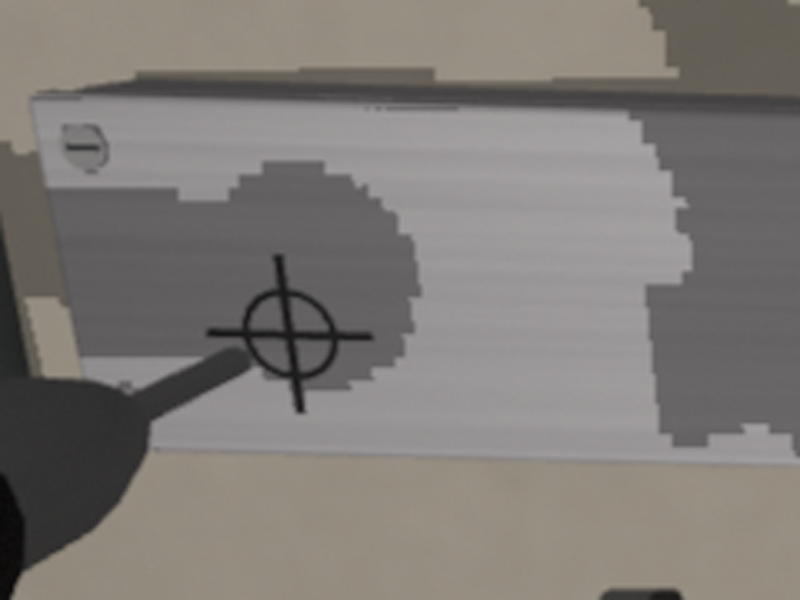

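In the crop the bit's end is at about (243,359) and the cross at (290,333).

```bash
python3 - <<'E'
from h import *
ci=imaging.camera_info('wrist'); k=lambda u,v,z:ray(ci,(u+.5)*.3-.5,130+(v+.5)*.3-.5,z)
a,b=k(243,359,38),k(290,333,26); print(a,b,np.linalg.norm((a-b)[:2]))
if np.linalg.norm((a-b)[:2])<3: print(r.sign_off())
E
```

```text
[471.36701217 121.72803793  38.        ] [470.74428412 122.21318233  26.        ] 0.7894018660347007
the job is handed in; nothing more can be done
None
```

The job is handed in: the last wrist-camera check put the cross about 1 mm from the point below the bit tip, with the box flat, about parallel to the stand's arm (roughly 0.01 rad by camera estimate) and released.

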